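# Open the push-and-turn cap of a cleaner jug and hold the cap over the neck

### The job

Open the big jug of cleaner concentrate that stands on the bench, the closed one with the carrying handle on top: press its white push-and-turn safety cap down, keep it pressed while you twist it anticlockwise until it comes out of its catches, then lift it off. Finish holding the cap in the gripper: keep it level and still, straight above the open neck and about five centimetres clear of it, so that any drips fall back in. The jug stays standing where it is, and the round bottle, measuring jug, funnel and clipboard are left alone.

Things in the scene. Friction and masses are not known exactly. Their poses are not given: they have to be found in the camera images.
- jug: Loose heavy 4 litre jug (2.3 to 3.8 kg), yellow-green plastic, paper labels on the broad sides: rounded block 215 mm along its x, 125 mm along y, shoulder 150 to 170 mm high. Origin: centre of its underside, z up. The capped neck stands at x +62, y 0 mm; over the -x half a carrying handle (18 mm bar) rises to 213 mm. Stands by its own weight.
- cap: White ribbed push-and-turn cap on the jug: 57.5 mm diameter, 28 mm high, 45 g. Origin: centre of its lower rim, z up along its axis. Closed: axes parallel to the jug's, lower rim 182 mm and top 210 mm above the bench; 12 mm free under the rim down to the shoulder; nearest handle leg 70 mm from its axis. Locked: turns only a few degrees and does not lift until pressed.
- cap_top (a point): Centre of the cap's top, 28 mm above cap. A spring inside pushes the cap up: 8 N closed, +1.5 N per mm. Pressed 3 mm (13 N) its three lugs clear the catches; it bottoms at 5.5 mm (16 N). Kept 3.5 to 5.5 mm down and turned anticlockwise seen from above it is free from 40 to 85 degrees (aim at 60), springs up some 3 mm and lifts straight off. Clockwise: a stop.
- mouth (a point): Centre of the jug's open mouth, on the neck's axis at the rim, 198.5 mm above the bench; 16.5 mm above the closed cap's lower rim, hidden inside the cap. Neck: 41 mm outside diameter (50 mm over the ledges). z up.
- round_bottle: Bystander: loose round bottle of the same plastic with a small white screw cap, 84 mm diameter, 178 mm tall, no handle. Origin: centre of its underside.
- measuring_jug: Bystander: loose pale open measuring jug, 90 mm diameter at the rim, 115 mm tall, lip and side handle. Origin: centre of its underside.
- funnel: Bystander: loose grey funnel standing mouth down, 112 mm diameter, 115 mm tall. Origin: centre of its underside.
- clipboard: Bystander: yellow clipboard lying flat, fixed, 315 by 230 mm, 18 mm high at its clip. Origin: centre of its underside.
Not all that is in view belongs to the job. Several things have the shape of the cap; the one meant has the colours described above. Of the things that look like the jug, take the one that is nearest to the robot's base at the start.

How it is judged:
By the outcome, as a careful person would: the job done as asked, in the order asked, and still so for the second after the job is handed in, while the arm keeps its last pose, push and grip.
It also fails if it takes over 46 s, if anything falls off the work surface, if the arm or the gripper's body presses on something with over 40 N, if the wrist force passes 120 N, or if a joint passes its speed limit or range.

### The arm

A 7-joint arm with a two-finger parallel gripper is mounted at the origin on the work surface. World frame = base frame: x ahead of the robot, y to its left, z up, the work surface at z = 0. Lengths are in m, angles in degrees, forces in N, time in s.
With the tool pointing down it reaches from about 0.4 to 0.85 m from the base axis. Payload 6.9 kg.
Tool frame: the origin (TCP) lies at the very end of the fingers, on their centre line; the grasp point (between the pads) lies 19 mm behind it; z points along the fingers, y is the line along which they close (so a half turn about z gives the same grasp; the last joint's range is limited). The gripper opens to 85 mm and grips with 20 to 120 N. Pads are 22 mm wide; open, the fingers measure 114 mm over their backs; the gripper's body (76 mm by 85 mm) begins 54 mm behind the grasp point. The pads swing forward as they close: fully open they stand 13 mm farther back than shut.
Start: joints at [71.706, 29.078, -13.613, 85.955, 7.202, 65.827, -8.869], TCP at [0.258, -0.569, 0.231] pointing down, gripper open.
Joint ranges: [-176.47, 176.47], [-13.61, 117.27], [-81.72, 77.17], [0.22, 143.17], [-87.28, 267.28], [10, 112.55], [-165.47, 165.47]. Speed limits (degrees/s): [136.94, 136.94, 180, 180, 180, 180, 180].

### API

Orientations are given as a 3x3 rotation matrix whose columns are the frame's x, y, z axes.
In Python, from rig import * gives the robot as it stands.
- The arm moves only by the tool move_arm, never from a script. Its argument "moves" is a list of rows, each a list of 5 numbers: the shift along the tool's x, y, z each as a share of 200 mm, from -1 to 1, then the turn about the tool's z as a share of pi rad, from -1 to 1, then the opening, from -1 (shut) to 1 (fully open). A call has exactly 5 rows; each row is the pose to reach, as a shift and turn from the pose commanded when the call began, along the tool's axes at that moment, turning the shorter way round; what a row does not reach only later rows make up. A row lasts 1/12 s, in which the tool goes at most 41.7 mm and 7.16 degrees, less where a joint would pass 70% of its speed; a pose out of reach is approached as far as the arm can. A call with a number of a shift or a turn outside -1 to 1 is refused whole. A call with a gripper value outside its range is refused whole. The fingers move at their own pace and stop on an object; "force" is the grip in N (left out, the last holds). Time passes only in rows, so rows that repeat a pose let the fingers close, or fill a call up. It gives the time, the measured TCP pose, the force, the opening and the grip force at its end, in the units of the state.
- sense(): the state, without advancing time (a new reading comes with each control period).
- snapshot(name): name is "side" or "top" or "wrist"; returns a dict with "frame" (480x640x3 uint8, red, green, blue), "camera_matrix" (3x3 intrinsics, pixels), "rvec" (rotation vector, rad) and "tvec" (3), from world to camera coordinates, as OpenCV has them. Camera axes: x right, y down, z forward; pixel columns grow to the right and rows downward; lengths in m; the calibration is good to about 2 mm. A picture is of the moment at which its call begins. There is no depth.
- hand_in(): hands the job in; it is judged then, once.
Trained networks look in the newest picture that a camera, given by its name, has taken for a name from the list of things; names that differ only in an ending like _2 or _b are one class to them, and where a whole thing is asked for, a point or a joint stands for the part that bears it (a point fixed in the world has none). Each returns a list of dicts, best first, with "p" (0 to 1); they miss things now and then, are a little off and sometimes report something else, mostly with a low value. They report only what shows in the picture. A call takes as long as a camera call. They do not tell look-alikes from the thing itself.
- boxes_of(target, camera): "point" ([row, column] in pixels, amid what is visible of it).
The state is a dict: "time_s": time; "q": joint angles; "qvel": joint speeds; "effort": joint torques, N m; "eef_pos": TCP position; "tool_rot": TCP orientation; "force": force on the tool from outside, world axes, zero at the start; "torque": the same for the moment, N m; "gripper_width": finger opening in m; "grip_force": force on a finger pad.
Only numpy, scipy, OpenCV 4.12 (cv2) and the standard library are available. Lean on these libraries where they do the work, as an engineer would, in place of code of your own. Each camera call takes 0.05 s, during which the arm holds its last target. There are 200 camera calls.

## Working session

There is one attempt and no reset: what is moved stays moved. The work goes in short steps, Python scripts to look and compute and a tool call to move; the robot and the scene stay as the last step left them, time stands still between calls to the robot, and variables do not carry over. Pictures are saved under pics/ and viewed, at most 10 in all, crops included, and the job is handed in when it is done.

Besides the shell and the picture viewer there is one more tool, called after ">>>" as name(argument=value, ...) on one line, values as JSON. move_arm: Moves the arm, as the interface text tells. Its arguments: {"type":"object","properties":{"moves":{"type":"array","items":{"type":"array","items":{"type":"number"}}},"force":{"type":"number"}},"required":["moves"]}

```bash
mkdir -p pics; cat > h.py <<'E'
from rig import *
import numpy as np, cv2
def snap(n,f=None):
    s=snapshot(n)
    if f: cv2.imwrite('pics/'+f,cv2.cvtColor(s['frame'],cv2.COLOR_RGB2BGR))
    return s
def ray(s,uv):
    K=np.array(s['camera_matrix'],float);R=cv2.Rodrigues(np.array(s['rvec'],float))[0];t=np.array(s['tvec'],float).ravel()
    d=R.T@np.linalg.inv(K)@np.array([uv[0],uv[1],1.]);return -R.T@t,d
def onz(s,uv,z):
    c,d=ray(s,uv);return c+d*(z-c[2])/d[2]
def proj(s,P):
    return cv2.projectPoints(np.array(P,float).reshape(-1,3),np.array(s['rvec'],float),np.array(s['tvec'],float),np.array(s['camera_matrix'],float),None)[0].reshape(-1,2)
E
python3 - <<'E'
from h import *
ims=[]
for n in ['top','side','wrist']:
    s=snap(n,n+'0.png')
    for t in ['cap','jug','round_bottle']:
        for b in boxes_of(t,n)[:6]:
            r,c=b['point'];z={'cap':.21,'jug':.1,'round_bottle':.1}[t]
            print(n,t,round(b['p'],2),(int(c),int(r)),onz(s,(c,r),z).round(3))
    ims.append(s['frame'])
    print(n,ray(s,(320,240))[0].round(3))
m=np.vstack([ims[0],ims[1]]);print(sense()['tool_rot'],sense()['force'])
cv2.imwrite('pics/both.png',cv2.resize(np.hstack(ims[:2]),(800,300))[:,:,::-1])
E
```

```text
top cap 0.85 (262, 228) [0.593 0.128 0.21 ]
top cap 0.59 (254, 195) [0.695 0.151 0.21 ]
top jug 0.89 (364, 190) [ 0.728 -0.196  0.1  ]
top jug 0.82 (273, 257) [0.519 0.103 0.1  ]
top jug 0.63 (263, 226) [0.618 0.134 0.1  ]
top round_bottle 0.9 (363, 266) [ 0.481 -0.184  0.1  ]
top round_bottle 0.67 (263, 224) [0.625 0.135 0.1  ]
top [ 0.287 -0.039  1.942]
side cap 0.8 (224, 301) [0.531 0.306 0.21 ]
side jug 0.76 (300, 302) [0.508 0.13  0.1  ]
side jug 0.56 (322, 215) [ 0.71  -0.181  0.1  ]
side round_bottle 0.95 (389, 252) [ 0.462 -0.15   0.1  ]
side [-0.011  0.661  0.77 ]
wrist [ 0.325 -0.539  0.374]
[[ 9.11118600e-01  4.12144264e-01  3.68564054e-05]
 [ 4.12144265e-01 -9.11118601e-01  5.96441235e-06]
 [ 3.60387548e-05  9.75586905e-06 -9.99999999e-01]] [-0.0612042  -0.66365805 -0.05170046]
```

View pics/top0.png

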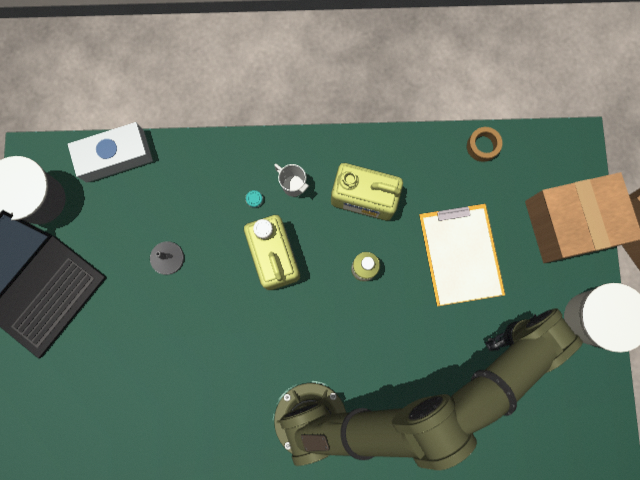

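View pics/side0.png

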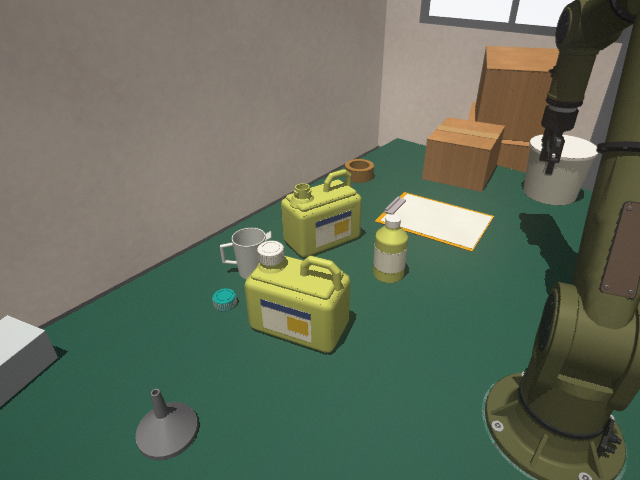

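The top picture shows these candidates:
- Closed jug at (272,252), with the white cap at (263,229) and handle at (277,266). It is nearest the base, so this is my choice.
- Open jug at (366,190), bare neck at (349,180).
- Round bottle with a small white cap at (367,264).
- Teal cap lying on the bench at (254,198).

The side picture agrees: white cap at (271,252), open jug at (302,190), teal cap at (225,300).

```bash
python3 - <<'E'
from h import *
from scipy.optimize import least_squares
S={n:snap(n) for n in('top','side')}
win={'top':(245,212,282,245),'side':(250,235,295,272)}
hulls={}
def sil(s,x,y):
    a=np.linspace(0,2*np.pi,60);r=.02875
    P=[(x+r*np.cos(t),y+r*np.sin(t),z) for z in(.182,.21) for t in a]
    return cv2.convexHull(proj(s,P).astype(np.float32)).reshape(-1,2)
C={}
for n,s in S.items():
    x0,y0,x1,y1=win[n];f=s['frame'].astype(int)
    m=((f.max(2)-f.min(2)<45)&(f.min(2)>85)).astype(np.uint8);k=np.zeros_like(m);k[y0:y1,x0:x1]=m[y0:y1,x0:x1]
    nl,l,st,ce=cv2.connectedComponentsWithStats(k);i=1+st[1:,4].argmax();C[n]=(ce[i],st[i]);print(n,ce[i],st[i])
def cen(p,ns):
    o=[]
    for n in ns:
        h=sil(S[n],*p);M=cv2.moments(h);o+=[M['m10']/M['m00']-C[n][0][0],M['m01']/M['m00']-C[n][0][1]]
    return o
for ns in(['top'],['side'],['top','side']):
    r=least_squares(cen,[.593,.128],args=(ns,));print(ns,r.x.round(4),r.fun.round(2))
p=r.x
for n in S: print(n,cv2.boundingRect(sil(S[n],*p)))
# jug silhouette in top view -> orientation
f=cv2.cvtColor(S['top']['frame'],cv2.COLOR_RGB2HSV);m=((f[...,0]>22)&(f[...,0]<40)&(f[...,1]>70)&(f[...,2]>90)).astype(np.uint8)
k=np.zeros_like(m);k[205:300,235:310]=m[205:300,235:310]
c=max(cv2.findContours(k,0,1)[0],key=cv2.contourArea);b=cv2.boxPoints(cv2.minAreaRect(c));print(b)
q=np.array([onz(S['top'],u,.16)[:2] for u in b]);print(q.round(3))
c=S['top']['frame'][180:310,190:320];cv2.imwrite('pics/crop.png',cv2.resize(c,(560,560),interpolation=2)[:,:,::-1])
E
```

```text
top [262.46       228.33333333] [253 219  20  20 300]
side [264.61708861 250.86708861] [250 235  35  37 948]
['top'] [0.5956 0.1289] [-0.  0.]
['side'] [0.6069 0.1338] [-0.  0.]
['top', 'side'] [0.6024 0.1329] [-1.34 -2.17  1.71  0.59]
top (251, 216, 20, 21)
side (252, 238, 28, 27)
[[241.66618 224.70683]
 [279.00293 212.75908]
 [299.5196  276.87372]
 [262.18286 288.82147]]
[[0.615 0.197]
 [0.65  0.08 ]
 [0.447 0.02 ]
 [0.414 0.135]]
```

View pics/crop.png

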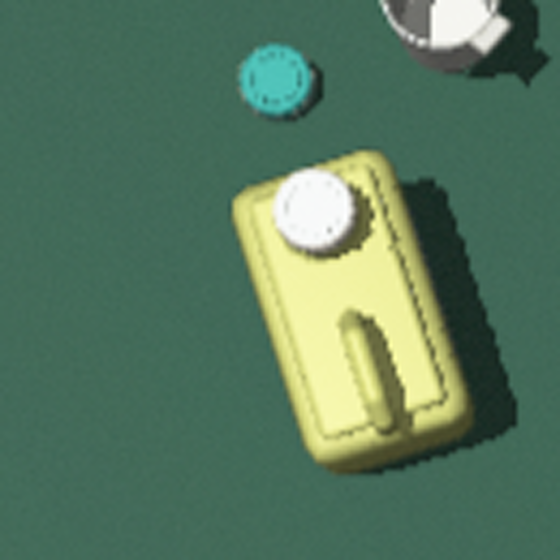

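>>> move_arm(moves=[[0,0,-0.2,0,1],[0,0,-0.4,0,1],[0,0,-0.6,0,1],[0,0,-0.6,0,1],[0,0,-0.6,0,1]])

```text
time_s: 1.12
eef_pos: [0.2582, -0.5703, 0.3543]
tool_rot: [[0.911, 0.412, 0.003], [0.412, -0.911, -0.005], [0.0, 0.006, -1.0]]
force: [0.3, -0.2, -0.6]
gripper_width: 0.0851
grip_force: 0.0
```

>>> move_arm(moves=[[0.15,-0.125,0,0,1],[0.3,-0.25,0,0,1],[0.45,-0.375,0,0,1],[0.6,-0.5,0,0,1],[0.75,-0.625,0,0,1]])

```text
time_s: 1.53
eef_pos: [0.3427, -0.3916, 0.3501]
tool_rot: [[0.911, 0.412, -0.001], [0.412, -0.911, 0.001], [-0.001, -0.002, -1.0]]
force: [1.0, 0.3, 0.3]
gripper_width: 0.0852
grip_force: 0.0
```

>>> move_arm(moves=[[0.15,-0.125,0,0,1],[0.3,-0.25,0,0,1],[0.45,-0.375,0,0,1],[0.6,-0.5,0,0,1],[0.75,-0.625,0,0,1]])

```text
time_s: 1.95
eef_pos: [0.4277, -0.2161, 0.3504]
tool_rot: [[0.911, 0.412, -0.001], [0.412, -0.911, 0.001], [-0.001, -0.001, -1.0]]
force: [1.0, -0.3, 0.0]
gripper_width: 0.0854
grip_force: 0.0
```

>>> move_arm(moves=[[0.15,-0.125,0,0,1],[0.3,-0.25,0,0,1],[0.45,-0.375,0,0,1],[0.6,-0.5,0,0,1],[0.75,-0.625,0,0,1]])

```text
time_s: 2.37
eef_pos: [0.5129, -0.0406, 0.3503]
tool_rot: [[0.911, 0.412, -0.002], [0.412, -0.911, -0.0], [-0.002, -0.001, -1.0]]
force: [0.7, -0.2, 0.6]
gripper_width: 0.0854
grip_force: 0.0
```

>>> move_arm(moves=[[0.15,-0.12,0,0.04,1],[0.3,-0.24,0,0.08,1],[0.45,-0.36,0,0.12,1],[0.6,-0.48,0,0.16,1],[0.72,-0.59,0,0.19,1]])

```text
time_s: 2.78
eef_pos: [0.596, 0.1271, 0.3496]
tool_rot: [[0.984, -0.176, -0.002], [-0.176, -0.984, 0.0], [-0.002, 0.0, -1.0]]
force: [-0.7, 0.0, -0.1]
gripper_width: 0.0855
grip_force: 0.0
```

>>> move_arm(moves=[[0,0,0,0,1],[0,0,0,0,1],[0,0,0,0,1],[0,0,0,0,1],[0,0,0,0,1]])

```text
time_s: 3.2
eef_pos: [0.5955, 0.1227, 0.3513]
tool_rot: [[0.985, -0.173, -0.0], [-0.173, -0.985, -0.001], [0.0, 0.001, -1.0]]
force: [0.3, -0.2, -0.5]
gripper_width: 0.0854
grip_force: 0.0
```

```bash
python3 - <<'E'
from h import *
st=sense();print(st['eef_pos'],st['tool_rot'],st['q'],st['force'])
s=snap('wrist','w1.png');print(ray(s,(320,240)))
print(boxes_of('cap','wrist'),proj(s,[[.595,.129,.21]]))
t=snap('side','s1.png')
for b in boxes_of('cap','side'):print(b)
E
```

```text
[0.5954676  0.12265119 0.35131139] [[ 9.84940634e-01 -1.72892873e-01 -3.41625827e-05]
 [-1.72892844e-01 -9.84940310e-01 -8.06850654e-04]
 [ 1.05850623e-04  8.00606461e-04 -9.99999674e-01]] [   0.7748924    24.67939758  -24.52454442   75.7749453    10.13032935
   81.68634185 -123.1818148 ] [ 0.31730698 -0.20193775 -0.45086799]
(array([0.66796057, 0.10998263, 0.49445782]), array([-0.28566294,  0.04401041, -0.95734859]))
[{'point': [76.8, 250.3], 'p': 0.65}, {'point': [224.7, 309.7], 'p': 0.6}] [[309.57526315 226.44028432]]
{'point': [298.8, 225.1], 'p': 0.69}
{'point': [254.2, 270.3], 'p': 0.57}
```

View pics/w1.png

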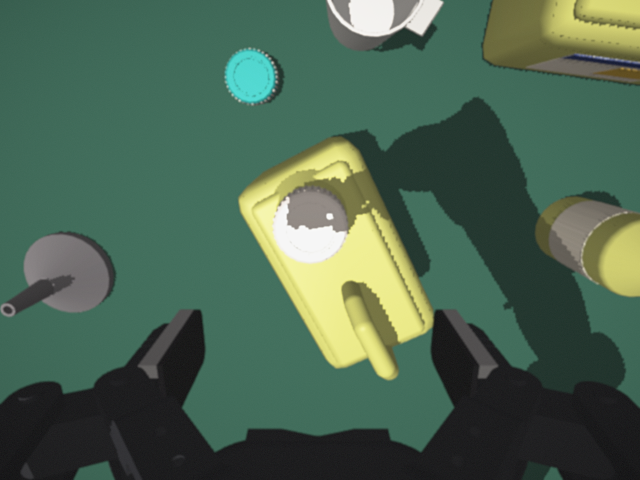

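The wrist picture shows the white cap centred at (310,224), partly in the arm's shadow. The handle runs down to (372,340), and the teal cap at (251,76) is the decoy.

```bash
python3 - <<'E'
from h import *
from scipy.optimize import least_squares
S={'wrist':snap('wrist'),'top':snap('top'),'side':snap('side')}
win={'wrist':(262,176,360,274),'side':(253,236,289,275)}
def sil(s,x,y):
    a=np.linspace(0,2*np.pi,60);r=.02875
    return cv2.convexHull(proj(s,[(x+r*np.cos(t),y+r*np.sin(t),z) for z in(.182,.21) for t in a]).astype(np.float32)).reshape(-1,2)
for n,w in win.items():
    s=S[n];f=cv2.cvtColor(s['frame'],cv2.COLOR_RGB2HSV);x0,y0,x1,y1=w
    m=(f[...,1]<55).astype(np.uint8)
    k=np.zeros_like(m);k[y0:y1,x0:x1]=m[y0:y1,x0:x1];k=cv2.morphologyEx(k,cv2.MORPH_OPEN,np.ones((3,3)))
    c=max(cv2.findContours(k,0,1)[0],key=cv2.contourArea);h=cv2.convexHull(c).reshape(-1,2).astype(np.float32)
    print(n,cv2.boundingRect(h),cv2.contourArea(h),cv2.contourArea(c))
    M=cv2.moments(h);tg=np.array([M['m10'],M['m01']])/M['m00']
    def e(p):
        M=cv2.moments(sil(s,*p));return np.array([M['m10'],M['m01']])/M['m00']-tg
    r=least_squares(e,[.595,.128]);q=sil(s,*r.x);print(r.x.round(4),cv2.boundingRect(q),cv2.contourArea(q))
E
```

```text
wrist (273, 186, 76, 78) 4540.0 4457.5
[0.5936 0.1292] (273, 184, 76, 80) 4691.916503886925
side (253, 236, 31, 32) 805.0 734.5
[0.6026 0.1317] (252, 238, 29, 27) 591.1767042714637
```

>>> move_arm(moves=[[-0.01,-0.03,0.1,0,1],[-0.01,-0.03,0.25,0,1],[-0.01,-0.03,0.4,0,1],[-0.01,-0.03,0.5,0,1],[-0.01,-0.03,0.55,0,1]])

```text
time_s: 3.97
eef_pos: [0.5934, 0.1302, 0.2384]
tool_rot: [[0.985, -0.171, -0.004], [-0.171, -0.985, -0.001], [-0.004, 0.002, -1.0]]
force: [0.7, -0.1, 0.4]
gripper_width: 0.0854
grip_force: 0.0
```

>>> move_arm(moves=[[0,0,0,0,1],[0,0,0,0,1],[0,0,0,0,1],[0,0,0,0,1],[0,0,0,0,1]])

```text
time_s: 4.38
eef_pos: [0.5953, 0.131, 0.2426]
tool_rot: [[0.985, -0.171, 0.002], [-0.171, -0.985, 0.001], [0.002, -0.001, -1.0]]
force: [0.4, -1.0, -0.5]
gripper_width: 0.0851
grip_force: 0.0
```

```bash
python3 - <<'E'
from h import *
print(sense()['eef_pos'].round(4))
s=snap('wrist','w2.png');print(proj(s,[[.5945,.129,.21]]))
t=snap('side');cv2.imwrite('pics/s2.png',cv2.resize(t['frame'][150:350,190:400],(700,600))[:,:,::-1])
print(proj(t,[[.5945,.129,.21]]))
E
```

```text
[0.5953 0.131  0.2426]
[[322.29926793 281.13103334]]
[[269.72425084 246.58833764]]
```

View pics/w2.png

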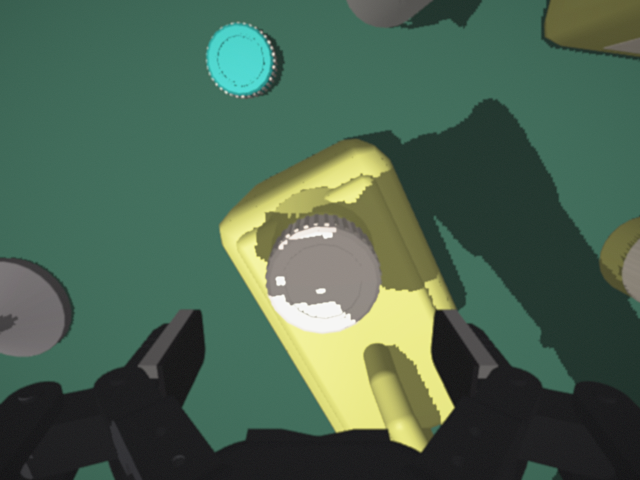

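View pics/s2.png

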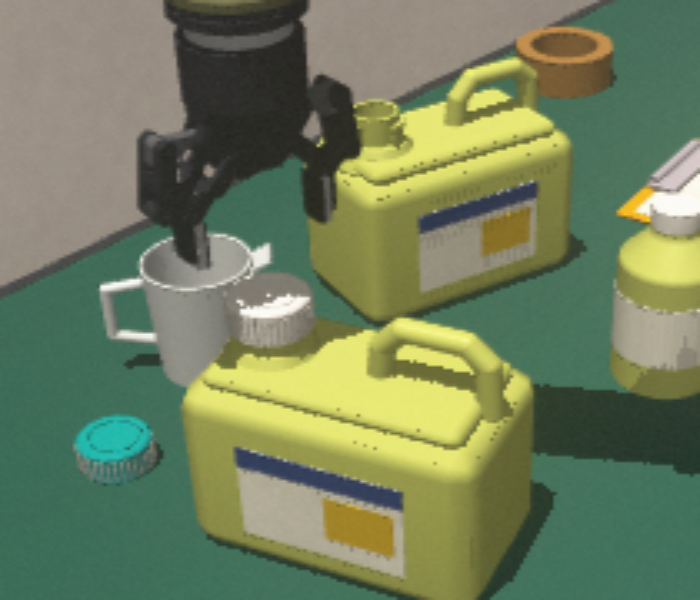

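The wrist picture puts the cap disc at (323,278), about 2 mm to tool +y of the finger centre. In the side crop the gripper stands above the closed jug's cap, with nothing between them. Descending.

>>> move_arm(moves=[[0,0.01,0.08,0,1],[0,0.01,0.16,0,1],[0,0.01,0.24,0,1],[0,0.01,0.29,0,1],[0,0.01,0.315,0,1]])

```text
time_s: 4.9
eef_pos: [0.5938, 0.1286, 0.177]
tool_rot: [[0.985, -0.171, -0.002], [-0.171, -0.985, -0.0], [-0.002, 0.001, -1.0]]
force: [0.4, 0.3, 0.7]
gripper_width: 0.0853
grip_force: 0.0
```

>>> move_arm(moves=[[0,0,0,0,1],[0,0,0,0,1],[0,0,0,0,1],[0,0,0,0,0.6],[0,0,0,0,0.5]], force=20)

```text
time_s: 5.32
eef_pos: [0.5947, 0.129, 0.179]
tool_rot: [[0.985, -0.171, 0.001], [-0.171, -0.985, 0.0], [0.001, -0.001, -1.0]]
force: [-0.4, -0.1, 1.3]
gripper_width: 0.0647
grip_force: 0.0
```

>>> move_arm(moves=[[0,0,0,0,0.4],[0,0,0,0,0.3],[0,0,0,0,0.2],[0,0,0,0,0.1],[0,0,0,0,0]], force=20)

```text
time_s: 5.73
eef_pos: [0.5945, 0.1288, 0.1788]
tool_rot: [[0.985, -0.171, 0.001], [-0.171, -0.985, -0.0], [0.001, -0.0, -1.0]]
force: [-1.9, -0.7, 5.6]
gripper_width: 0.0572
grip_force: 23.0
```

>>> move_arm(moves=[[0,0,0,0,-1],[0,0,0,0,-1],[0,0,0,0,-1],[0,0,0,0,-1],[0,0,0,0,-1]], force=80)

```text
time_s: 6.15
eef_pos: [0.5945, 0.1288, 0.1791]
tool_rot: [[0.985, -0.171, 0.001], [-0.171, -0.985, -0.0], [0.001, -0.0, -1.0]]
force: [-1.9, -1.2, 7.5]
gripper_width: 0.0561
grip_force: 82.9
```

>>> move_arm(moves=[[0,0,0.005,0,-1],[0,0,0.01,0,-1],[0,0,0.015,0,-1],[0,0,0.02,0,-1],[0,0,0.02,0,-1]])

```text
time_s: 6.57
eef_pos: [0.5945, 0.1288, 0.1756]
tool_rot: [[0.985, -0.171, 0.001], [-0.171, -0.985, -0.0], [0.001, -0.0, -1.0]]
force: [-3.8, -2.0, 13.5]
gripper_width: 0.0554
grip_force: 83.3
```

>>> move_arm(moves=[[0,0,0.004,0,-1],[0,0,0.007,0,-1],[0,0,0.007,0,-1],[0,0,0.007,0,-1],[0,0,0.007,0,-1]])

```text
time_s: 6.98
eef_pos: [0.5945, 0.1288, 0.1746]
tool_rot: [[0.985, -0.172, 0.002], [-0.172, -0.985, -0.0], [0.002, -0.0, -1.0]]
force: [-4.1, -2.0, 14.0]
gripper_width: 0.056
grip_force: 83.5
```

>>> move_arm(moves=[[0,0,0,-0.02,-1],[0,0,0,-0.04,-1],[0,0,0,-0.06,-1],[0,0,0,-0.07,-1],[0,0,0,-0.07,-1]])

```text
time_s: 7.4
eef_pos: [0.5955, 0.1293, 0.175]
tool_rot: [[0.999, 0.05, 0.004], [0.05, -0.999, 0.001], [0.004, -0.001, -1.0]]
force: [-1.6, 0.1, 13.3]
gripper_width: 0.0559
grip_force: 83.5
```

```bash
python3 - <<'E'
from h import *
s=sense();print(s['eef_pos'],s['force'],s['torque'],s['q'],np.degrees(np.arctan2(s['tool_rot'][1][0],s['tool_rot'][0][0])))
E
```

```text
[0.59554672 0.1292902  0.17497554] [-1.62450253  0.07339116 13.29924669] [-0.28566264  0.40841625  0.05349812] [   1.89014597   31.66834923  -26.61161112   93.21857287   16.00398592
   58.68907493 -116.78724236] 2.840362035217532
```

>>> move_arm(moves=[[0,0,0.005,0,-1],[0,0,0.007,-0.03,-1],[0,0,0.007,-0.06,-1],[0,0,0.007,-0.09,-1],[0,0,0.007,-0.12,-1]])

```text
time_s: 7.82
eef_pos: [0.5955, 0.1293, 0.1738]
tool_rot: [[0.909, 0.416, 0.004], [0.416, -0.909, 0.001], [0.004, 0.001, -1.0]]
force: [-1.6, -0.9, 15.8]
gripper_width: 0.0557
grip_force: 83.7
```

```bash
python3 - <<'E'
from h import *
s=sense();print(s['force'],s['torque'],np.degrees(np.arctan2(s['tool_rot'][1][0],s['tool_rot'][0][0])))
f=snap('top')['frame'];cv2.imwrite('pics/t3.png',cv2.resize(f[180:310,210:340],(520,520))[:,:,::-1])
E
```

```text
[-1.55987582 -0.9357768  15.75957536] [-0.14154407  0.63855713 -0.15968746] 24.56905666152616
```

View pics/t3.png

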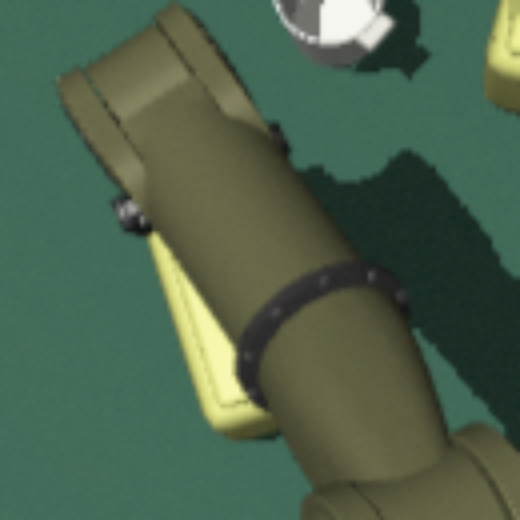

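The arm covers most of the top picture. The jug's visible left edge, (150,235) to (210,430) in the crop, has not moved, so the cap is turning in the jug. Continuing the twist.

>>> move_arm(moves=[[0,0,0,-0.03,-1],[0,0,0,-0.06,-1],[0,0,0,-0.09,-1],[0,0,0,-0.12,-1],[0,0,0,-0.145,-1]])

```text
time_s: 8.28
eef_pos: [0.5955, 0.1294, 0.1738]
tool_rot: [[0.634, 0.774, 0.004], [0.774, -0.634, 0.001], [0.003, 0.002, -1.0]]
force: [-2.1, -0.8, 15.6]
gripper_width: 0.0557
grip_force: 83.7
```

>>> move_arm(moves=[[0,0,0,0,-1],[0,0,-0.005,0,-1],[0,0,-0.01,0,-1],[0,0,-0.015,0,-1],[0,0,-0.02,0,-1]])

```text
time_s: 8.7
eef_pos: [0.5955, 0.1294, 0.1772]
tool_rot: [[0.637, 0.771, 0.003], [0.771, -0.637, 0.001], [0.003, 0.002, -1.0]]
force: [-0.6, -0.3, 9.3]
gripper_width: 0.0559
grip_force: 83.2
```

>>> move_arm(moves=[[0,0,-0.005,0,-1],[0,0,-0.01,0,-1],[0,0,-0.015,0,-1],[0,0,-0.02,0,-1],[0,0,-0.025,0,-1]])

```text
time_s: 9.12
eef_pos: [0.5954, 0.1293, 0.1814]
tool_rot: [[0.637, 0.771, 0.003], [0.771, -0.637, 0.001], [0.003, 0.001, -1.0]]
force: [2.7, 1.3, 4.8]
gripper_width: 0.0559
grip_force: 83.6
```

```bash
python3 - <<'E'
from h import *
s=sense();print(s['eef_pos'],s['force'],s['torque'],np.degrees(np.arctan2(s['tool_rot'][1][0],s['tool_rot'][0][0])))
E
```

```text
[0.5953674  0.12933726 0.18139571] [2.69847541 1.33069204 4.77109383] [ 0.15473438 -0.3924398   0.04219647] 50.432571370291775
```

>>> move_arm(moves=[[0,0,-0.005,0,-1],[0,0,-0.01,0,-1],[0,0,-0.015,0,-1],[0,0,-0.02,0,-1],[0,0,-0.025,0,-1]])

```text
time_s: 9.53
eef_pos: [0.5938, 0.1285, 0.185]
tool_rot: [[0.637, 0.771, -0.001], [0.771, -0.637, -0.0], [-0.001, -0.001, -1.0]]
force: [0.6, 0.7, 0.7]
gripper_width: 0.0555
grip_force: 84.5
```

>>> move_arm(moves=[[0,0,-0.01,0,-1],[0,0,-0.02,0,-1],[0,0,-0.03,0,-1],[0,0,-0.04,0,-1],[0,0,-0.05,0,-1]])

```text
time_s: 9.95
eef_pos: [0.5943, 0.1289, 0.1957]
tool_rot: [[0.637, 0.771, 0.0], [0.771, -0.637, 0.0], [0.0, -0.0, -1.0]]
force: [0.8, -0.1, -0.6]
gripper_width: 0.056
grip_force: 84.5
```

Free with no resistance. Lifting to about 50 mm clear (TCP near 0.246).

>>> move_arm(moves=[[0,0,-0.03,0,-1],[0,0,-0.07,0,-1],[0,0,-0.12,0,-1],[0,0,-0.18,0,-1],[0,0,-0.22,0,-1]])

```text
time_s: 10.37
eef_pos: [0.5947, 0.1291, 0.2415]
tool_rot: [[0.637, 0.771, 0.002], [0.771, -0.637, 0.001], [0.002, 0.001, -1.0]]
force: [0.3, -0.2, -0.0]
gripper_width: 0.0557
grip_force: 84.5
```

>>> move_arm(moves=[[0,0,-0.02,0,-1],[0,0,-0.03,0,-1],[0,0,-0.03,0,-1],[0,0,-0.03,0,-1],[0,0,-0.03,0,-1]])

```text
time_s: 10.78
eef_pos: [0.5941, 0.1286, 0.2449]
tool_rot: [[0.637, 0.771, -0.001], [0.771, -0.637, -0.0], [-0.001, -0.001, -1.0]]
force: [-0.0, -0.9, -0.7]
gripper_width: 0.056
grip_force: 84.5
```

```bash
python3 - <<'E'
from h import *
s=sense();print(s['eef_pos'],s['force'],s['torque'])
t=snap('side');cv2.imwrite('pics/s4.png',cv2.resize(t['frame'][150:350,190:400],(700,600),interpolation=2)[:,:,::-1])
print((proj(t,[[.5945,.129,.1985],[.5945,.129,.2485],[.5945,.129,.2765]])-[190,150])*[700/210,3])
E
```

```text
[0.59405436 0.12863104 0.24490487] [-0.02396817 -0.8913238  -0.68495356] [0.00461083 0.0207473  0.00394088]
[[267.00512993 302.72267911]
 [261.41699111 245.14660075]
 [258.14600513 211.44476348]]
```

View pics/s4.png

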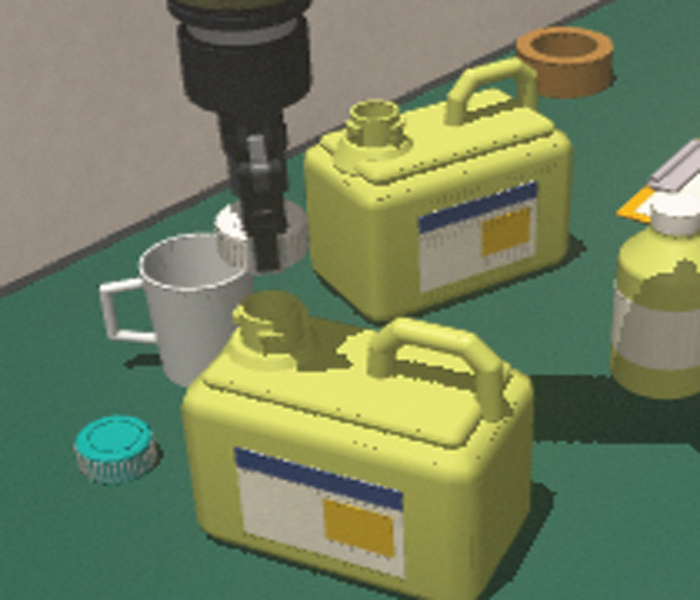

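The side crop shows the white cap held level at (262,235), straight above the bare neck at (269,303). The jug has not moved. I'll let it settle, then hand in.

>>> move_arm(moves=[[0,0,0,0,-1],[0,0,0,0,-1],[0,0,0,0,-1],[0,0,0,0,-1],[0,0,0,0,-1]])

```text
time_s: 11.25
eef_pos: [0.5943, 0.1288, 0.2454]
tool_rot: [[0.637, 0.771, -0.0], [0.771, -0.637, 0.0], [-0.0, -0.0, -1.0]]
force: [-0.3, 1.2, -0.9]
gripper_width: 0.0554
grip_force: 84.5
```

```bash
python3 - <<'E'
from h import *
print(sense()['eef_pos'],sense()['gripper_width'],hand_in())
E
```

```text
the job is handed in; nothing more can be done
[0.59430731 0.12878757 0.24541894] 0.05538274066082624 None
```

The jug is open and handed in at about 11 s of the 46 s: the gripper holds the white cap level and still about 5 cm above the open neck, the jug stands where it was and I saw no contact with the bystanders; no verdict came back.

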